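# Draw a plug gauge out of an inclined cylinder liner with a pull hook

## Robot

A 6-joint arm with a two-finger parallel gripper is mounted at the origin on a cart in front of the work surface, level with it; the furniture and walls round the work are solid. World frame = base frame: x ahead of the robot, y to its left, z up, the work surface at z = 0. Lengths are in mm, angles in rad, forces in N, time in s.
With the tool pointing down it reaches from about 350 to 775 mm from the base axis. Payload 7.3 kg.
Tool frame: the origin (TCP) lies on the centre line of the jaws, within the pads' length; the fingertips stand finger_overhang ahead of it and the grasp point (between the pads) lies 8 mm behind it (finger_overhang is the distance from the TCP to the fingertips, in mm); z points along the fingers, y is the line along which they close (so a half turn about z gives the same grasp; the last joint's range is limited). The gripper opens to 92 mm and grips with 3 to 60 N. Pads are 19 mm wide; open, the fingers measure 130 mm over their backs; the gripper's body (75 mm by 190 mm) begins 47 mm behind the grasp point.
Start: joints at [-1.284, 0.342, 1.524, -0, 1.275, -0.146], TCP at [220.216, -476.601, 237.741] pointing down, gripper open.
Joint ranges: [-2.53, 2.53], [-0.77, 2.02], [0.04, 2.7], [-1, 4.14], [0.28, 2.66], [-3.11, 3.11]. Speed limits (rad/s): [2.57, 2.57, 3.14, 3.14, 3.14, 3.14].

## Interface

Orientations are given as [roll, pitch, yaw] about the fixed x, y, z axes, in that order (R = Rz(yaw) Ry(pitch) Rx(roll)).
In Python, from plant import get_obs, capture, close_job, finger_overhang gives the robot as it stands.
- The arm moves only by the shell command python3 -m inch 'ROWS'. ROWS is JSON, one flat list of numbers, 7 for each row, row after row: the turn, a rotation vector about the tool's x, y, z scaled (see below), then the shift along the tool's x, y, z scaled (see below), then the closure, from -1 (fully open) to 1 (shut). In form: [ax, ay, az, tx, ty, tz, gripper, ax, ay, az, tx, ty, tz, gripper, ...]. A call has 1 to 10 rows; each row shifts and turns the commanded pose from where the row before left it, along the tool's axes as they then stand; what a row does not reach is not made up. The controller multiplies each number of a shift by 0.8 m and each number of a turn by 1.5 rad. A row lasts 1/12 s, in which the tool goes at most 41.7 mm and 7.16 degrees, less where a joint would pass 70% of its speed; a pose out of reach is approached as far as the arm can. A call with a number of a shift or a turn outside -1 to 1 is refused whole. A call with a gripper value outside its range is refused whole. The fingers move at their own pace and stop on an object; the grip force is fixed at half the most. Time passes only in rows, so rows that do not move let the fingers close. It gives the time, the measured TCP pose, the force, the opening and the grip force at its end, in the units of the state.
- get_obs(): the state, without advancing time (a new reading comes with each control period).
- capture(name): name is "scene" or "top" or "wrist"; returns a dict with "image" (384x512x3 uint8, red, green, blue), "mtx" (3x3 intrinsics, pixels), "distortion" ([k1, k2, p1, p2, k3] as OpenCV has them; the pictures are not rectified), "pose" (4x4, takes a point from camera to world coordinates). Camera axes: x right, y up, looking along -z (the intrinsics and any distortion apply to the point x, -y, -z); pixel columns grow to the right and rows downward; lengths in mm; the calibration is good to about 2 mm. A picture is of the moment at which its call begins. There is no depth.
- close_job(): hands the job in; it is judged then, once.
The state is a dict: "time": time; "joint_positions": joint angles; "dq": joint speeds; "tau": joint torques, N m; "tool_pos": TCP position; "tcp_rot": TCP orientation; "contact_force": force on the tool from outside, world axes, zero at the start; "moment": the same for the moment, N m; "grip_width": finger opening in mm; "finger_force": force on a finger pad.
Only numpy, scipy, OpenCV 4.12 (cv2) and the standard library are available. Lean on these libraries where they do the work, as an engineer would, in place of code of your own. Each camera call takes 0.05 s, during which the arm holds its last target. There are 200 camera calls.

## Task

The plug gauge has been left at the bottom of the cylinder liner on the tilting plate, too deep for fingers. Take the pull hook from its stand, catch the wire bail of the gauge with it, draw the gauge out along the bore and stand it gently upright on the dark granite plate, then hang the hook back in its stand. Keep the gripper off the gauge, do not let the gauge fall over (it is top-heavy on its narrow pilot), and leave the tall bottle standing where it is.

Things in the scene. Friction and masses are not known exactly. Their poses are not given: they have to be found in the camera images.
- pull_hook: Loose 0.16 kg pull hook, at first hanging upright in hook_stand. Origin: middle of the underside of its steel collar (30 mm across, 6 mm thick); +z up to the handle. Black handle 24 (x) x 16 (y) mm, z = 6 to 94 mm, then a 28 x 20 mm head to z = 102. A 5 mm shaft runs down the z axis into a J towards +x: lowest metal z = -112.5 mm.
- hook_throat (a point): In the hook's J, hook frame x = 6.5, y = 0, z = -105 mm: where the bail's wire centre hangs. The tip bar (5 mm round) stands parallel to the shaft at x = +13 mm, its end at z = -93 mm; the throat between is 8 mm wide, open upwards.
- hook_stand: Fixed steel stand, base 100 x 110 x 12 mm, origin under its centre, z up. 16 mm post at x = +36 mm carries a level fork, top face z = 173 mm, 10 mm thick, 44 mm wide; slot 14 mm wide (y), closed at x = +6, open at x = -38 mm, with 3 mm high lips on the tine ends (x = -38 to -32). The hook leaves and enters through the open front: over the lips, shaft in the slot.
- hook_seat (a point): On the fork's top face (stand x = -5, y = 0, z = 173 mm). The hook hangs home with its collar's underside centred here, behind the lips. At the start the hook's +x points along the stand's +x within 0.1 rad (tip bar towards the post).
- plug_gauge: Loose steel gauge, 0.32 to 0.48 kg, origin at the centre of its flat foot, +z along its axis to the bail. Pilot 30 mm diameter (foot 26 mm), z = 0 to 28; body 58 mm diameter, z = 28 to 73 mm; above it a rigid bail. At the start pilot down at the bottom of the bore, resting on the lower wall (towards the robot).
- bail_top (a point): Middle of the bail's top wire, gauge z = 109 mm. The bail is a fixed arch of 5 mm wire in the gauge's y-z plane, legs at y = +-17 mm; the opening below is 33 mm high in the middle, 29 mm wide, and is threaded along the gauge's x, which starts within 0.5 rad of the liner's x, turned about the bore axis.
- liner: Bare metal cylinder liner, fixed on the tilting plate, mouth up and leaning towards the robot. Origin: middle of its lower end, +z along the bore axis to the mouth, 30 degrees from vertical. Bore 62 mm diameter, floor at z = 6, mouth at z = 170 mm; outside 80 mm, flange 92 mm at the mouth. Its lower wall is on its -x side.
- liner_rest: Fixed dark steel tilting plate that carries the liner, base 180 x 136 x 12 mm, origin under its centre, z up; the liner's lower end is at x = 35, z = 52 mm of it, the mouth leans to its -x, and the plate stands up to 145 mm high below the liner on that side.
- bore_mouth (a point): Centre of the bore's open end, liner z = 170 mm (about 199 mm above the bench). At the start bail_top lies about 55 mm inside it.
- bore_floor (a point): Centre of the bore's closed end, liner z = 6 mm.
- granite_plate: Fixed dark granite plate, 140 (x) x 160 (y) mm, top face 36 mm above its origin, which is the centre of its underside at bench height; z up.
- alcohol_bottle: tall white plastic bottle with a screw cap, 74 x 75 x 184 mm, loose, a bystander to be left standing where it is; origin at the centre of its underside.

How it is judged:
By the outcome, as a careful person would: the job done as asked, in the order asked, and still so for the second after the job is handed in, with the robot touching nothing.
It also fails if it takes over 72 s, if anything falls off the work surface, if the arm or the gripper's body presses on something with over 40 N, if the wrist force passes 120 N, or if a joint passes its speed limit or range.

## Working session

There is one attempt and no reset: what is moved stays moved. The work goes in short steps, Python scripts to look and compute and a shell command to move; the robot and the scene stay as the last step left them, time stands still between calls to the robot, and variables do not carry over. Pictures are saved under pics/ and viewed, at most 10 in all, crops included, and the job is handed in when it is done.

```bash
mkdir -p pics; ls
cat > h.py <<'E'
import numpy as np, cv2
from plant import get_obs, capture, finger_overhang
from scipy.spatial.transform import Rotation as R
def ray(c,px):
    k=cv2.undistortPoints(np.array([[px]],float),np.array(c["mtx"],float),np.array(c["distortion"],float))[0,0]
    P=np.array(c["pose"]); d=P[:3,:3]@np.array([k[0],-k[1],-1]); return P[:3,3],d/np.linalg.norm(d)
def onz(c,px,z):
    o,d=ray(c,px); return o+d*(z-o[2])/d[2]
def proj(c,X):
    P=np.array(c["pose"]); q=(np.atleast_2d(X)-P[:3,3])@P[:3,:3]; q=q*[1,-1,-1]
    return cv2.projectPoints(q,np.zeros(3),np.zeros(3),np.array(c["mtx"],float),np.array(c["distortion"],float))[0][:,0]
def tri(*rs):
    A=np.zeros((3,3));b=np.zeros(3)
    for o,d in rs:
        M=np.eye(3)-np.outer(d,d);A+=M;b+=M@o
    return np.linalg.solve(A,b)
E
python3 - <<'E'
from h import *
import pickle
cs={n:capture(n) for n in("scene","top","wrist")}
pickle.dump(cs,open("c0.pkl","wb"))
for n,c in cs.items():
    im=c["image"][:,:,::-1]; cv2.imwrite(f"pics/{n}0.png",cv2.resize(im,(800,600),interpolation=cv2.INTER_CUBIC)); print(n,np.round(c["pose"],2).tolist(),np.round(c["mtx"],1).tolist())
print(get_obs(),finger_overhang)
E
```

```text
pics
scene [[1.0, -0.01, -0.01, 513.04], [-0.01, 0.68, -0.73, -1004.1], [0.01, 0.73, 0.68, 1070.01], [0.0, 0.0, 0.0, 1.0]] [[462.2, 0.0, 251.9], [0.0, 462.2, 189.7], [0.0, 0.0, 1.0]]
top [[0.02, 1.0, -0.09, 453.36], [-1.0, 0.02, 0.02, 14.85], [0.02, 0.09, 1.0, 1138.82], [0.0, 0.0, 0.0, 1.0]] [[430.9, 0.0, 246.7], [0.0, 430.9, 184.4], [0.0, 0.0, 1.0]]
wrist [[0.42, 0.87, 0.25, 286.09], [-0.91, 0.4, 0.11, -445.17], [-0.0, -0.27, 0.96, 382.76], [0.0, 0.0, 0.0, 1.0]] [[293.4, 0.0, 259.5], [0.0, 293.4, 186.5], [0.0, 0.0, 1.0]]
{'time': 0.15, 'joint_positions': array([-1.28400390e+00,  3.42602294e-01,  1.52477585e+00,  3.49448384e-05,
        1.27537073e+00, -1.46008955e-01]), 'dq': array([ 0.00068377, -0.00151058, -0.00337003,  0.00147819, -0.00015449,
        0.00020975]), 'tau': array([ 9.29635680e-04, -4.31473768e+01, -2.44350958e+01,  7.17926840e-02,
        5.37968043e-02, -9.44702083e-05]), 'tool_pos': array([ 220.14070857, -476.3165368 ,  237.19161718]), 'tcp_rot': array([-3.14045359e+00, -2.01283882e-04,  4.32791071e-01]), 'contact_force': array([-0.63610977,  0.50863329, -0.06909884]), 'moment': array([0.00718112, 0.01848152, 0.00345727]), 'finger_force': 0.0, 'grip_width': 92.04655519480855} 11.0
```

View pics/top0.png

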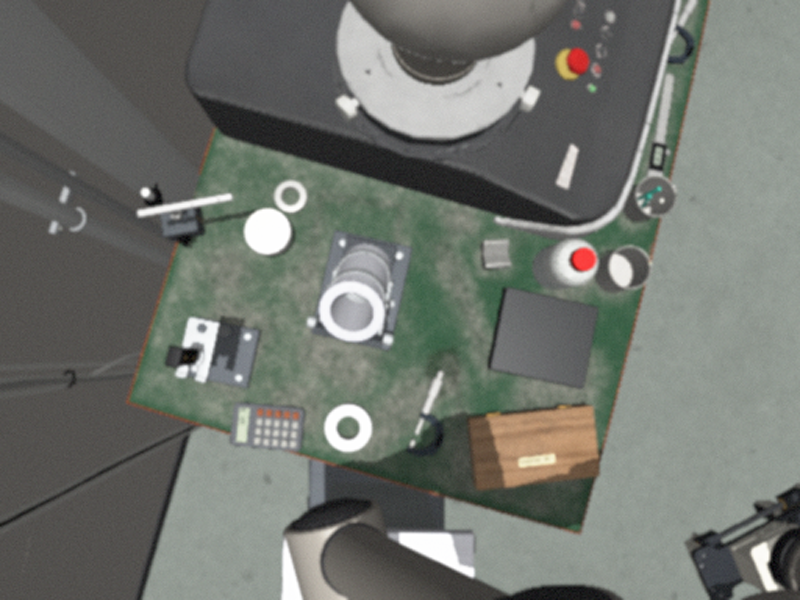

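View pics/scene0.png

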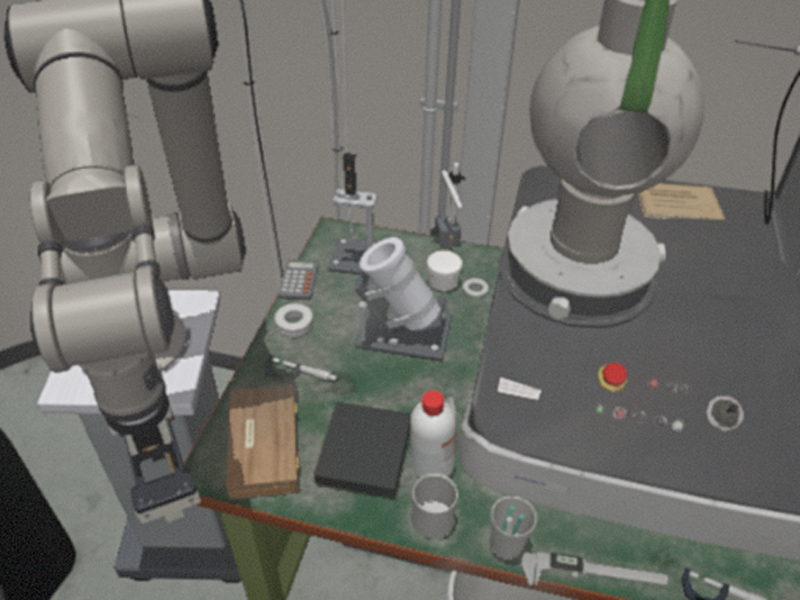

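Run:
```python
from h import *
import pickle
cs=pickle.load(open("c0.pkl","rb"))
def crop(n,x,y,w=100,h=75):
    return cv2.resize(cs[n]["image"][y:y+h,x:x+w,::-1],(400,300),interpolation=cv2.INTER_CUBIC)
o=np.vstack([np.hstack([crop("top",80,185),crop("scene",180,90)]),np.hstack([crop("top",180,145),crop("scene",210,150)])])
cv2.imwrite("pics/mont.png",o)
```

```text
(no output)
```

View pics/mont.png

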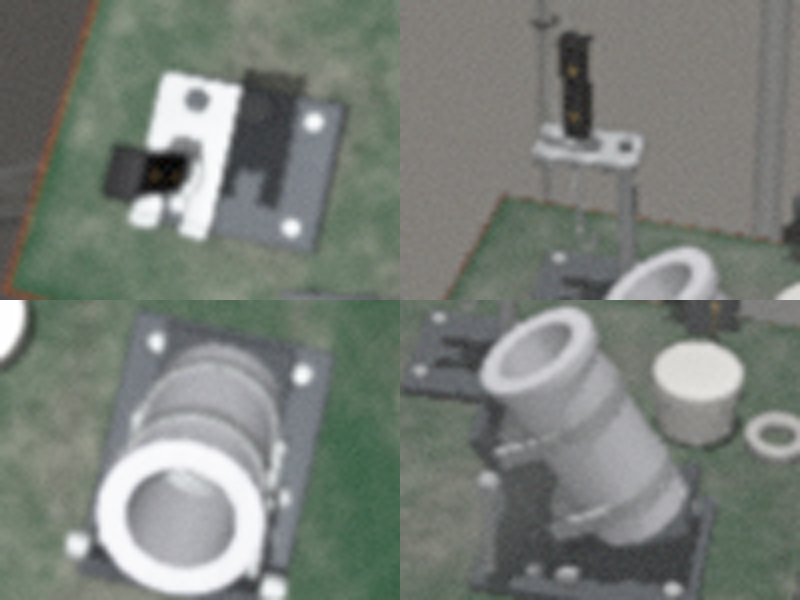

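Run:
```python
from h import *
import pickle
cs=pickle.load(open("c0.pkl","rb"))
T,S=cs["top"],cs["scene"]
def largest(m,roi):
    k=np.zeros_like(m);x,y,w,h=roi;k[y:y+h,x:x+w]=m[y:y+h,x:x+w]
    c,_=cv2.findContours(k,cv2.RETR_EXTERNAL,cv2.CHAIN_APPROX_NONE);return max(c,key=cv2.contourArea)
g=lambda c:cv2.cvtColor(c["image"],cv2.COLOR_RGB2GRAY)
sat=lambda c:cv2.cvtColor(c["image"],cv2.COLOR_RGB2HSV)[:,:,1]
# fork
c=largest(((g(T)>190)*255).astype(np.uint8),(110,195,40,52))
P=np.array([onz(T,p[0],173)[:2] for p in c],np.float32)
print("fork",cv2.minAreaRect(P),cv2.contourArea(c)); b=cv2.boxPoints(cv2.minAreaRect(P));print(b.round(1).tolist())
print("post",onz(T,(80+197/4,185+98/4),173),"base corners",[onz(T,(80+x/4,185+y/4),12).round(1).tolist() for x,y in((347,103),(315,250))],"bolts",[onz(T,(80+x/4,185+y/4),12).round(1).tolist() for x,y in((314,122),(291,228))])
# granite
c=largest(((g(T)<75)&(sat(T)<70)).astype(np.uint8)*255,(305,180,85,70))
P=np.array([onz(T,p[0],36)[:2] for p in c],np.float32);print("granite",cv2.minAreaRect(P))
# liner flange
c=largest((g(T)>185).astype(np.uint8)*255,(195,175,60,50)); et=cv2.fitEllipse(cv2.convexHull(c)); print(et)
ct=et[0]
c=largest(((g(S)>140)&(sat(S)<60)).astype(np.uint8)*255,(225,148,36,28)); print("scene blob",cv2.boundingRect(c))
es_out=(210+540/4,150+(350-300)/4)
print("top-only flange centre",onz(T,ct,199), "tri",tri(ray(T,ct),ray(S,es_out)))
# rest bolts (top crop)
print("rest",[onz(T,(180+x/4,145+(y-300)/4),12).round(1).tolist() for x,y in((137,312),(332,350),(300,577),(80,572))])
# bottle cap red
h=cv2.cvtColor(T["image"],cv2.COLOR_RGB2HSV);m=((h[:,:,1]>150)&((h[:,:,0]<8)|(h[:,:,0]>172))).astype(np.uint8)*255
c=largest(m,(350,150,50,30));print("cap",onz(T,c.reshape(-1,2).mean(0),184))
```

```text
fork ((447.7538146972656, 267.6962890625), (44.2198600769043, 86.88691711425781), 79.22422790527344) 432.0
[[400.8999938964844, 254.10000610351562], [486.29998779296875, 237.89999389648438], [494.6000061035156, 281.29998779296875], [409.20001220703125, 297.5]]
post [478.72994582 261.09010386 173.        ] base corners [[481.9, 203.5, 12.0], [386.1, 221.2, 12.0]] bolts [[469.0, 224.6, 12.0], [399.9, 237.3, 12.0]]
granite ((492.80108642578125, -186.36618041992188), (7.915669918060303, 133.9397735595703), 78.01036071777344)
((224.92665100097656, 198.6167449951172), (38.40948486328125, 42.7820930480957), 114.35245513916016)
scene blob (230, 151, 31, 25)
top-only flange centre [506.21412581  46.04183657 199.        ] tri [645.91594887  10.42684869 249.17950393]
rest [[650.1, 83.7, 12.0], [627.5, -45.8, 12.0], [477.4, -27.2, 12.0], [477.8, 116.4, 12.0]]
cap [ 588.09847038 -285.81144084  184.        ]
```

```bash
cat >> h.py <<'E'
def toolR(z,x):
    z=np.array(z,float);z/=np.linalg.norm(z);x=np.array(x,float);x-=z*(x@z);x/=np.linalg.norm(x)
    return np.column_stack([x,np.cross(z,x),z])
def cur():
    o=get_obs();return np.array(o["tool_pos"]),R.from_euler("xyz",o["tcp_rot"]).as_matrix()
def plan(wps,start=None,grip=-1):
    """wps: (pos,R,nrows); prints rows in tool axes and units"""
    p,M=start or cur()
    for q,N,n in wps:
        q=np.array(q,float);rv=R.from_matrix(M.T@N).as_rotvec()/n;st=(q-p)/n;rows=[]
        for i in range(n):
            t=M.T@st; rows.append(np.round(np.r_[rv/1.5,t/800],3)); p=p+M@(rows[-1][3:]*800); M=M@R.from_rotvec(rows[-1][:3]*1.5).as_matrix()
        for a in range(0,n,10): print(n,",".join(",".join(f"{v+0:g}" for v in r)+f",{grip:g}" for r in rows[a:a+10]))
    return p,M
PSI=-0.18
def bore(psi=PSI):
    a=np.array([-.5*np.cos(psi),-.5*np.sin(psi),.866]);x=np.array([.866*np.cos(psi),.866*np.sin(psi),.5]);return a,x
E
python3 - <<'E'
from h import *
import pickle
cs=pickle.load(open("c0.pkl","rb"));T,S=cs["top"],cs["scene"]
m=(T["image"].max(2)<78).astype(np.uint8)*255;m[:180]=0;m[252:]=0;m[:,:308]=0;m[:,385:]=0
m=cv2.morphologyEx(m,cv2.MORPH_OPEN,np.ones((3,3)))
c=max(cv2.findContours(m,0,1)[0],key=cv2.contourArea)
P=np.array([onz(T,p[0],36)[:2] for p in c],np.float32);print("granite",cv2.minAreaRect(P))
ct=(224.93,198.62)
g=cv2.cvtColor(S["image"],cv2.COLOR_RGB2GRAY)
print("tri",tri(ray(T,ct),ray(S,(210+140/4,150+50/4))))
a,x=bore();print(a,x)
plan([([330,-200,290],toolR([0,0,-1],[np.cos(.1),np.sin(.1),0]),9),([433,59,240],toolR(-a,x),9)])
E
```

```text
granite ((517.8960571289062, -191.9247283935547), (23.33289337158203, 7.797146320343018), 0.24367594718933105)
tri [508.68490604  46.28597836 194.94164534]
[-0.49192185  0.08951479  0.866     ] [ 0.85200864 -0.15503961  0.5       ]
9 0,0,0.025,0.03,-0.028,-0.007,-1,0,0,0.025,0.029,-0.03,-0.007,-1,0,0,0.025,0.028,-0.031,-0.007,-1,0,0,0.025,0.027,-0.032,-0.007,-1,0,0,0.025,0.025,-0.033,-0.007,-1,0,0,0.025,0.024,-0.034,-0.007,-1,0,0,0.025,0.023,-0.034,-0.007,-1,0,0,0.025,0.022,-0.035,-0.007,-1,0,0,0.025,0.02,-0.036,-0.007,-1
9 -0.005,0.039,0.02,0.018,-0.034,0.007,-1,-0.005,0.039,0.02,0.016,-0.035,0.007,-1,-0.005,0.039,0.02,0.015,-0.035,0.008,-1,-0.005,0.039,0.02,0.013,-0.036,0.009,-1,-0.005,0.039,0.02,0.011,-0.036,0.009,-1,-0.005,0.039,0.02,0.01,-0.037,0.009,-1,-0.005,0.039,0.02,0.008,-0.037,0.01,-1,-0.005,0.039,0.02,0.007,-0.037,0.01,-1,-0.005,0.039,0.02,0.005,-0.038,0.01,-1
```

```bash
python3 -m inch '[0,0,0.025,0.03,-0.028,-0.007,-1,0,0,0.025,0.029,-0.03,-0.007,-1,0,0,0.025,0.028,-0.031,-0.007,-1,0,0,0.025,0.027,-0.032,-0.007,-1,0,0,0.025,0.025,-0.033,-0.007,-1,0,0,0.025,0.024,-0.034,-0.007,-1,0,0,0.025,0.023,-0.034,-0.007,-1,0,0,0.025,0.022,-0.035,-0.007,-1,0,0,0.025,0.02,-0.036,-0.007,-1]'
python3 -m inch '[-0.005,0.039,0.02,0.018,-0.034,0.007,-1,-0.005,0.039,0.02,0.016,-0.035,0.007,-1,-0.005,0.039,0.02,0.015,-0.035,0.008,-1,-0.005,0.039,0.02,0.013,-0.036,0.009,-1,-0.005,0.039,0.02,0.011,-0.036,0.009,-1,-0.005,0.039,0.02,0.01,-0.037,0.009,-1,-0.005,0.039,0.02,0.008,-0.037,0.01,-1,-0.005,0.039,0.02,0.007,-0.037,0.01,-1,-0.005,0.039,0.02,0.005,-0.038,0.01,-1,0,0,0,0,0,0,-1]'
python3 - <<'E'
from h import *
import pickle
for _ in range(1): c={n:capture(n) for n in ("wrist","top")}
pickle.dump(c,open("c1.pkl","wb"))
print(cur(),get_obs()["joint_positions"].round(2))
w=c["wrist"];im=w["image"][:,:,::-1]
a,x=bore();M=np.array([506.5,46,199])
uv=proj(w,[M,M-55*a]);print(uv)
cv2.imwrite("pics/w1.png",np.hstack([cv2.resize(im,(400,300)),cv2.resize(im[max(0,int(uv[0,1])-60):int(uv[0,1])+60,max(0,int(uv[0,0])-80):int(uv[0,0])+80],(400,300),interpolation=cv2.INTER_CUBIC)]))
T=c["top"];cv2.imwrite("pics/t1.png",T["image"][:,:,::-1])
d=T["image"].astype(int)
for r in range(185,250,6): print(r,d[r,310:390:5].max(1).tolist())
E
```

```text
time: 0.9
tool_pos: [330.6, -197.7, 288.3]
tcp_rot: [-3.142, -0.0, 0.093]
contact_force: [1.0, -0.1, -0.3]
grip_width: 91.7
finger_force: 0.0
time: 1.73
tool_pos: [428.6, 50.3, 239.8]
tcp_rot: [-3.141, -0.506, -0.17]
contact_force: [0.0, 0.6, -1.4]
grip_width: 91.7
finger_force: 0.0
(array([429.06162766,  47.8047018 , 240.75880653]), array([[ 0.86302417, -0.16708322,  0.47673104],
       [-0.14507768, -0.98593989, -0.08291567],
       [ 0.48388196,  0.00239519, -0.87513   ]])) [-0.01 -0.06  2.12 -0.14  0.59  1.82]
[[248.02361966 137.20767232]
 [250.62598306 129.55801335]]
185 [99, 98, 92, 95, 92, 87, 105, 105, 119, 114, 123, 129, 122, 120, 117, 114]
191 [106, 101, 69, 106, 106, 103, 104, 101, 98, 92, 108, 116, 119, 110, 103, 116]
197 [106, 101, 44, 110, 105, 104, 104, 102, 100, 97, 96, 90, 94, 94, 87, 102]
203 [120, 104, 75, 110, 105, 108, 105, 104, 102, 100, 100, 97, 91, 92, 86, 106]
209 [115, 96, 104, 113, 110, 107, 109, 106, 106, 103, 101, 98, 96, 94, 86, 96]
215 [124, 85, 118, 115, 114, 115, 106, 108, 103, 100, 102, 99, 95, 91, 93, 99]
221 [126, 46, 116, 114, 112, 112, 109, 108, 103, 100, 100, 95, 95, 93, 104, 101]
227 [116, 78, 119, 118, 115, 115, 114, 111, 107, 105, 100, 97, 96, 97, 122, 115]
233 [119, 109, 120, 115, 118, 112, 111, 110, 102, 104, 103, 95, 99, 94, 129, 115]
239 [134, 125, 114, 96, 94, 106, 114, 110, 109, 105, 102, 101, 99, 111, 125, 117]
245 [118, 112, 105, 110, 126, 125, 132, 137, 124, 108, 89, 98, 97, 122, 127, 119]
```

View pics/w1.png

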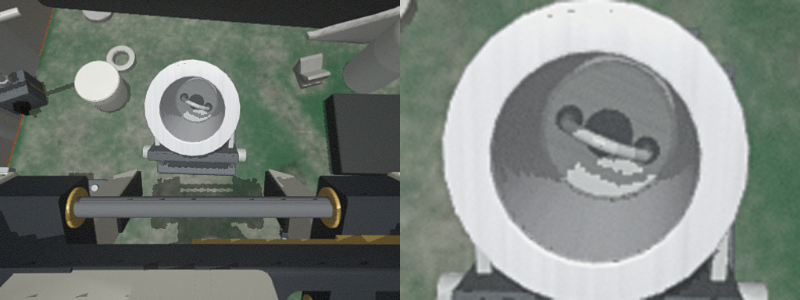

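Run:
```python
from h import *
import pickle
c0=pickle.load(open("c0.pkl","rb"));c1=pickle.load(open("c1.pkl","rb"));w=c1["wrist"];T=c0["top"]
d=T["image"].astype(int);m=((abs(d[:,:,1]-d[:,:,0])<14)&(abs(d[:,:,1]-d[:,:,2])<14)&(d.max(2)<90)).astype(np.uint8)*255
k=np.zeros_like(m);k[180:252,305:385]=m[180:252,305:385];k=cv2.morphologyEx(k,cv2.MORPH_OPEN,np.ones((5,5)))
c=max(cv2.findContours(k,0,1)[0],key=cv2.contourArea)
P=np.array([onz(T,p[0],36)[:2] for p in c],np.float32);print("granite",cv2.minAreaRect(P),cv2.boundingRect(c))
for y,x in((190,330),(215,345),(235,360),(200,370)):print(d[y,x])
g=cv2.cvtColor(w["image"],cv2.COLOR_RGB2GRAY)
m=(g>175).astype(np.uint8)*255;k=np.zeros_like(m);k[70:180,180:315]=m[70:180,180:315]
k=cv2.morphologyEx(k,cv2.MORPH_OPEN,np.ones((5,5)))
cc=max(cv2.findContours(k,0,1)[0],key=cv2.contourArea);e=cv2.fitEllipse(cv2.convexHull(cc));print("outer",e)
inner=[]
rs=[ray(w,e[0]),ray(T,(224.93,198.62)),ray(c0["scene"],(245,162.5))]
M=tri(*rs);print("mouth",M,"wrist at z199",onz(w,e[0],199), "w+T",tri(*rs[:2]))
print([np.linalg.norm(np.cross(d_,M-o)) for o,d_ in rs])
a,x=bore();y=np.cross(a,x);B=np.c_[x,y,a]
def onplane(px,M,depth):
    o,d_=ray(w,px);q=M-depth*a;return B.T@(o+d_*(((q-o)@a)/(d_@a))-q)
for M in(M,onz(w,e[0],199)):
    for n,px,dep in(("sockL",(235.6,123.8),91),("sockR",(267.2,137),91),("wireL",(237.5,129.5),57),("wireR",(266,141),57),("wire",(252,135.4),55)):print(n,onplane(px,M,dep).round(1))
    for p in cv2.convexHull(cc)[::6]: print(np.linalg.norm(onplane(p[0],M,0)).round(1),end=" ")
```

```text
Traceback (most recent call last):
ValueError: max() iterable argument is empty
```

```bash
cat > m.py <<'E'
from h import *
import pickle
c0=pickle.load(open("c0.pkl","rb"));c1=pickle.load(open("c1.pkl","rb"));w=c1["wrist"];T=c0["top"]
d=T["image"].astype(int)
for y,x in((190,330),(215,345),(235,360),(200,370),(170,335),(220,310)):print(d[y,x],end="")
m=((d.max(2)-d.min(2)<20)&(d.max(2)<125)).astype(np.uint8)*255
k=np.zeros_like(m);k[180:252,305:385]=m[180:252,305:385];k=cv2.morphologyEx(k,cv2.MORPH_OPEN,np.ones((5,5)))
c=max(cv2.findContours(k,0,1)[0],key=cv2.contourArea,default=None)
if c is not None: P=np.array([onz(T,p[0],36)[:2] for p in c],np.float32);print("granite",cv2.minAreaRect(P),cv2.boundingRect(c))
g=cv2.cvtColor(w["image"],cv2.COLOR_RGB2GRAY)
m=(g>175).astype(np.uint8)*255;k=np.zeros_like(m);k[70:180,180:315]=m[70:180,180:315]
k=cv2.morphologyEx(k,cv2.MORPH_OPEN,np.ones((5,5)))
cc=max(cv2.findContours(k,0,1)[0],key=cv2.contourArea);e=cv2.fitEllipse(cv2.convexHull(cc));print("outer",e)
rs=[ray(w,e[0]),ray(T,(224.93,198.62)),ray(c0["scene"],(245,162.5))]
M=tri(*rs);print("mouth",M,"wrist at z199",onz(w,e[0],199), "w+T",tri(*rs[:2]))
print([np.linalg.norm(np.cross(d_,M-o)) for o,d_ in rs])
a,x=bore();y=np.cross(a,x);B=np.c_[x,y,a]
def onplane(px,M,depth):
    o,d_=ray(w,px);q=M-depth*a;return B.T@(o+d_*(((q-o)@a)/(d_@a))-q)
for M in(M,onz(w,e[0],199)):
    for n,px,dep in(("sockL",(235.6,123.8),91),("sockR",(267.2,137),91),("wireL",(237.5,129.5),57),("wireR",(266,141),57),("wire",(252,135.4),55)):print(n,onplane(px,M,dep).round(1))
    for p in cv2.convexHull(cc)[::6]: print(np.linalg.norm(onplane(p[0],M,0)).round(1),end=" ")
E
python3 m.py
```

```text
[101 101 103][104 105 106][ 98  99 100][92 94 94][ 70 104  78][113 122 110]granite ((479.69366455078125, -253.5545654296875), (195.76065063476562, 154.4996795654297), 82.99681854248047) (305, 184, 78, 65)
outer ((245.55313110351562, 137.88375854492188), (121.6323471069336, 123.99808502197266), 166.5247344970703)
mouth [508.60485431  47.10592283 194.0558294 ] wrist at z199 [506.28050461  47.89245396 199.        ] w+T [506.37314175  46.96842217 198.42732222]
[np.float64(0.7280706779124452), np.float64(2.300937726348434), np.float64(2.3434557951366566)]
sockL [ 2.5 15.8  0. ]
sockR [-11.  -17.7  -0. ]
wireL [ 0.1 11.2  0. ]
wireR [-10.5 -15.9  -0. ]
wire [-5.1 -2.6  0. ]
43.5 44.1 45.3 47.9 46.9 45.1 43.7 sockL [ 2.6 15.  -0. ]
sockR [-10.7 -18.   -0. ]
wireL [ 0.2 10.4 -0. ]
wireR [-10.1 -16.2   0. ]
wire [-4.8 -3.1  0. ]
42.9 43.7 44.9 47.0 45.1 43.7 42.9
```

Run:
```python
from h import *
import pickle
T=pickle.load(open("c0.pkl","rb"))["top"]
q=np.array([onz(T,(u/1.5625,v/1.5625),36) for u,v in((505,288),(598,305),(584,387),(491,371))]);print(q.round(1).tolist(),q.mean(0),np.linalg.norm(np.roll(q,1,0)-q,axis=1))
D=toolR([0,0,-1],[np.cos(.1875),-np.sin(.1875),0])
p,M=cur();print(p)
plan([([430,110,335],D,6),([437.5,269.6,335],D,6)])
```

```text
[[557.4, -201.4, 36.0], [532.2, -358.2, 36.0], [396.2, -333.9, 36.0], [420.4, -179.0, 36.0]] [ 476.54170274 -268.11890617   36.        ] [138.75746151 158.79613668 138.08042068 156.84565172]
[429.06162766  47.8047018  240.75880653]
6 0,-0.056,0.002,0.008,-0.013,-0.018,-1,0,-0.056,0.002,0.006,-0.013,-0.019,-1,0,-0.056,0.002,0.005,-0.013,-0.019,-1,0,-0.056,0.002,0.003,-0.013,-0.02,-1,0,-0.056,0.002,0.001,-0.013,-0.02,-1,0,-0.056,0.002,0,-0.013,-0.02,-1
6 0,0,0,-0.005,-0.033,0,-1,0,0,0,-0.005,-0.033,0,-1,0,0,0,-0.005,-0.033,0,-1,0,0,0,-0.005,-0.033,0,-1,0,0,0,-0.005,-0.033,0,-1,0,0,0,-0.005,-0.033,0,-1
```

```bash
python3 -m inch '[0,-0.056,0.002,0.008,-0.013,-0.018,-1,0,-0.056,0.002,0.006,-0.013,-0.019,-1,0,-0.056,0.002,0.005,-0.013,-0.019,-1,0,-0.056,0.002,0.003,-0.013,-0.02,-1,0,-0.056,0.002,0.001,-0.013,-0.02,-1,0,-0.056,0.002,0,-0.013,-0.02,-1]' | head -3
python3 -m inch '[0,0,0,-0.005,-0.033,0,-1,0,0,0,-0.005,-0.033,0,-1,0,0,0,-0.005,-0.033,0,-1,0,0,0,-0.005,-0.033,0,-1,0,0,0,-0.005,-0.033,0,-1,0,0,0,-0.005,-0.033,0,-1,0,0,0,0,0,0,-1,0,0,0,0,0,0,-1]' | head -3
python3 - <<'E'
from h import *
import pickle
D=toolR([0,0,-1],[np.cos(.1875),-np.sin(.1875),0])
w=capture("wrist");im=w["image"][:,:,::-1];cv2.imwrite("pics/w2.png",im);pickle.dump(w,open("w2.pkl","wb"))
u=np.array([np.cos(.1875),-np.sin(.1875),0]);v=np.array([-u[1],u[0],0]);s=np.array([437.5,269.6,275])
print("head exp",proj(w,[s,s+14*u+10*v,s+14*u-10*v,s-14*u-10*v,s-14*u+10*v]).round(0).tolist())
plan([([437.5,269.6,228],D,5)])
E
```

```text
time: 2.33
tool_pos: [431.5, 109.1, 338.3]
tcp_rot: [-3.137, 0.001, -0.189]
time: 3.0
tool_pos: [438.0, 269.4, 336.7]
tcp_rot: [-3.138, -0.002, -0.188]
head exp [[260.0, 205.0], [247.0, 187.0], [274.0, 187.0], [273.0, 223.0], [247.0, 223.0]]
5 0,0,0,0,0,0.027,-1,0,0,0,0,0,0.027,-1,0,0,0,0,0,0.027,-1,0,0,0,0,0,0.027,-1,0,0,0,0,0,0.027,-1
```

View pics/w2.png

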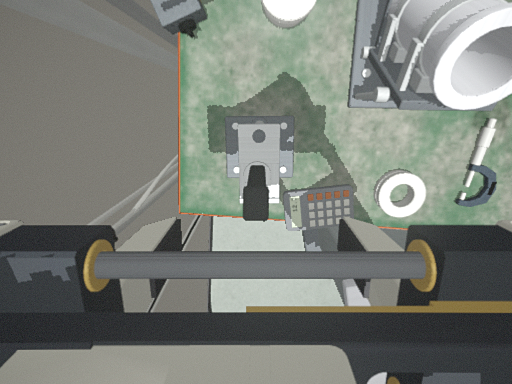

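```bash
python3 -m inch '[0,0,0,-0.001,-0.003,0.027,-1,0,0,0,0,0,0.027,-1,0,0,0,0,0,0.027,-1,0,0,0,0,0,0.027,-1,0,0,0,0,0,0.027,-1,0,0,0,0,0,0,0,0,0,0,0,0,0,1,0,0,0,0,0,0,1,0,0,0,0,0,0,1,0,0,0,0,0,0,1]'
python3 -m inch '[0,0,0,0,0,0,1,0,0,0,0,0,0,1]'
```

```text
time: 3.88
tool_pos: [438.3, 272.6, 230.3]
tcp_rot: [-3.137, -0.005, -0.19]
contact_force: [-0.1, -0.7, 0.8]
grip_width: 63.1
finger_force: 0.0
time: 4.05
tool_pos: [437.7, 272.7, 229.5]
tcp_rot: [-3.138, -0.004, -0.189]
contact_force: [0.1, 0.3, -0.3]
grip_width: 50.0
finger_force: 0.0
```

```bash
python3 -m inch '[0,0,0,0,0,0,1,0,0,0,0,0,0,1,0,0,0,0,0,0,1,0,0,0,0,0,0,1,0,0,0,0,0,0,1,0,0,0,0,0,0,1,0,0,0,0,0,0,1,0,0,0,0,0,0,1]'
python3 -m inch '[0,0,0,0,0,-0.007,1,0,0,0,0,0,-0.007,1,0,0,0,0,0,0,1]'
```

```text
time: 4.72
tool_pos: [437.5, 272.7, 228.8]
tcp_rot: [-3.138, -0.003, -0.189]
contact_force: [0.1, 0.0, -0.5]
grip_width: 15.8
finger_force: 30.0
time: 4.97
tool_pos: [438.1, 272.8, 241.4]
tcp_rot: [-3.137, -0.005, -0.189]
contact_force: [1.0, 0.2, -1.9]
grip_width: 16.1
finger_force: 30.0
```

```bash
python3 -m inch '[0,0,0,-0.015,0,0,1,0,0,0,-0.025,0,0,1,0,0,0,-0.03,0,0,1,0,0,0,-0.03,0,0,1,0,0,0,0,0,-0.02,1,0,0,0,0,0,-0.04,1,0,0,0,0,0,-0.04,1,0,0,0,0,0,0,1,0,0,0,0,0,0,1]'
python3 - <<'E'
from h import *
import pickle
cs={n:capture(n) for n in("wrist","scene","top")};pickle.dump(cs,open("c3.pkl","wb"))
p,M=cur();print(p)
H=p+M@[0,0,55.8]
J=p+M@[6.5,0,160.8]
out=[]
for n in("wrist","scene"):
    c=cs[n];u=proj(c,[H,J,p+M@[0,0,168.3]]);print(n,u.round(1).tolist())
    x,y=[int(t) for t in (u[0]+u[1])/2];x=min(max(x,50),462);y=min(max(y,50),334)
    out.append(cv2.resize(c["image"][y-50:y+50,x-50:x+50,::-1],(400,400),interpolation=cv2.INTER_CUBIC));print(x-50,y-50)
cv2.imwrite("pics/h3.png",np.hstack(out))
E
```

```text
time: 5.72
tool_pos: [358.5, 287.8, 321.2]
tcp_rot: [-3.136, -0.006, -0.189]
contact_force: [-0.3, -0.3, -3.0]
grip_width: 15.6
finger_force: 30.0
[357.79292321 287.09412849 318.5109862 ]
wrist [[261.4, 207.0], [261.3, 168.6], [261.3, 172.9]]
211 137
scene [[198.2, 98.7], [202.1, 125.5], [200.4, 127.1]]
150 62
```

View pics/h3.png

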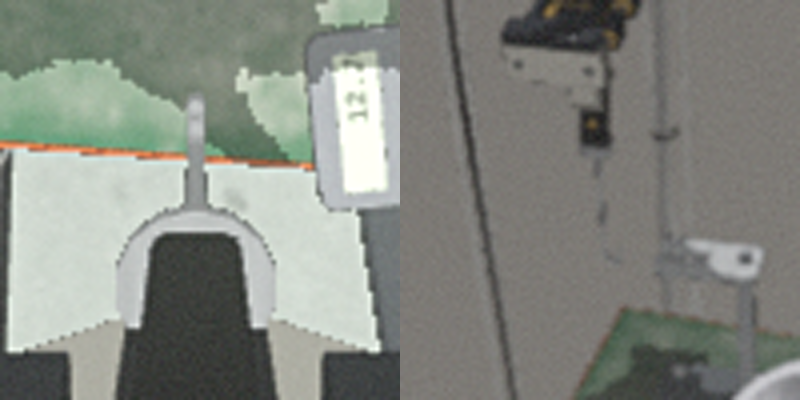

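Run:
```python
from h import *
import pickle
w=pickle.load(open("c3.pkl","rb"))["wrist"]
p=np.array([357.8,287.1,318.5]);_,M=cur()
for dz in(55.8,57.8):
  for n,q in(("collar front top",[15,0,-6]),("collar front bot",[15,0,0]),("collar L",[0,15,-6]),("R",[0,-15,-6]),("tip end far",[15.5,0,93]),("tip low far",[15.5,0,108]),("tip ctr",[13,0,93])):
    X=p+M@(np.array(q)+[0,0,dz]);print(n,((proj(w,X)[0]-[211,137])*4).round(1),end=";")
  print()
  X=p+M@(np.array([0,0,dz-6]));P=np.array(w["pose"]);print("depth",((X-P[:3,3])@P[:3,2]))
```

```text
collar front top [201.8 210.8];collar front bot [201.8 201.5];collar L [285.2 291.2];R [118.1 290.8];tip end far [201.2 101.8];tip low far [201.1  91.3];tip ctr [201.2 111.3];
depth -210.68388233070263
collar front top [201.8 207.6];collar front bot [201.7 198.6];collar L [284.4 287.4];R [118.8 287. ];tip end far [201.2 100.3];tip low far [201.1  90. ];tip ctr [201.2 109.8];
depth -212.6108131647861
```

```bash
cat >> h.py <<'E'
MOUTH=np.array([506.4,47,198.6]);TH=-0.375
HX,HY,HZ=6.5,0,160.8
def eng(depth,off=0,lat=0,wx=-3,wy=-1.5,M=MOUTH,th=TH):
    """TCP pose with the throat at depth below the mouth, off along e1 from wire line, lat along e2"""
    a,x=bore();y=np.cross(a,x);e1=np.cos(th)*x+np.sin(th)*y;e2=np.cross(a,e1)
    Rt=toolR(-a,e1);q=M-depth*a+wx*x+wy*y+off*e1+lat*e2
    return q-Rt@[HX,HY,HZ],Rt
E
python3 - <<'E'
from h import *
D=toolR([0,0,-1],[np.cos(.1875),-np.sin(.1875),0])
p1,R1=eng(-70,-15.5);p2,R2=eng(-18,-15.5);print(p1,p2)
s=plan([([368,215,405],D,4),(p1,R1,10),(p2,R2,4)],grip=1)
print(s)
E
```

```text
[374.03896552  77.75113075 386.74020436] [399.61890153  73.09636184 341.70820436]
4 0,0,0,0.007,0.021,-0.027,1,0,0,0,0.007,0.021,-0.027,1,0,0,0,0.007,0.021,-0.027,1,0,0,0,0.007,0.021,-0.027,1
10 0.007,0.034,0.024,0.004,0.017,0.002,1,0.007,0.034,0.024,0.005,0.017,0.002,1,0.007,0.034,0.024,0.005,0.017,0.002,1,0.007,0.034,0.024,0.006,0.016,0.002,1,0.007,0.034,0.024,0.006,0.016,0.003,1,0.007,0.034,0.024,0.006,0.016,0.003,1,0.007,0.034,0.024,0.007,0.016,0.003,1,0.007,0.034,0.024,0.007,0.016,0.003,1,0.007,0.034,0.024,0.008,0.015,0.003,1,0.007,0.034,0.024,0.008,0.015,0.004,1
4 -0.001,0.001,-0.001,0,0,0.016,1,-0.001,0.001,-0.001,0,0,0.016,1,-0.001,0.001,-0.001,0,0,0.016,1,-0.001,0.001,-0.001,0,0,0.016,1
(array([399.30657675,  73.47054759, 342.76968034]), array([[ 0.72836927, -0.47874879,  0.4901814 ],
       [-0.50344859, -0.85921043, -0.09108766],
       [ 0.46477707, -0.18043568, -0.86684787]]))
```

```bash
python3 -m inch '[0,0,0,0.007,0.021,-0.027,1,0,0,0,0.007,0.021,-0.027,1,0,0,0,0.007,0.021,-0.027,1,0,0,0,0.007,0.021,-0.027,1]' | head -3
python3 -m inch '[0.007,0.034,0.024,0.004,0.017,0.002,1,0.007,0.034,0.024,0.005,0.017,0.002,1,0.007,0.034,0.024,0.005,0.017,0.002,1,0.007,0.034,0.024,0.006,0.016,0.002,1,0.007,0.034,0.024,0.006,0.016,0.003,1,0.007,0.034,0.024,0.006,0.016,0.003,1,0.007,0.034,0.024,0.007,0.016,0.003,1,0.007,0.034,0.024,0.007,0.016,0.003,1,0.007,0.034,0.024,0.008,0.015,0.003,1,0.007,0.034,0.024,0.008,0.015,0.004,1]'|head -3
python3 -m inch '[-0.001,0.001,-0.001,0,0,0.016,1,-0.001,0.001,-0.001,0,0,0.016,1,-0.001,0.001,-0.001,0,0,0.016,1,-0.001,0.001,-0.001,0,0,0.016,1,0,0,0,0,0,0,1,0,0,0,0,0,0,1]'
python3 - <<'E'
from h import *
import pickle
w=capture("wrist");pickle.dump(w,open("w4.pkl","wb"));p,M=cur();pd,Rd=eng(-18,-15.5)
print(p,pd,R.from_matrix(M.T@Rd).as_rotvec())
a,x=bore();print(proj(w,[MOUTH,MOUTH-55*a-3*x,p+M@[13,0,55.8+93]]))
x0,y0=180,60;cv2.imwrite("pics/w4.png",cv2.resize(w["image"][y0:y0+150,x0:x0+200,::-1],(800,600),interpolation=cv2.INTER_CUBIC))
E
```

```text
time: 6.2
tool_pos: [367.2, 216.2, 405.5]
tcp_rot: [-3.14, 0.0, -0.189]
time: 7.03
tool_pos: [374.3, 77.5, 386.7]
tcp_rot: [-2.926, -0.477, -0.613]
time: 7.53
tool_pos: [399.3, 73.7, 342.3]
tcp_rot: [-2.936, -0.481, -0.605]
contact_force: [0.3, -0.5, -1.7]
grip_width: 15.8
finger_force: 30.0
[399.69505145  73.7913044  343.31302473] [399.61890153  73.09636184 341.70820436] [0.00125162 0.00107928 0.00053492]
[[257.27595555 147.42419668]
 [258.37486613 143.31354169]
 [258.82368391 162.68864319]]
```

View pics/w4.png

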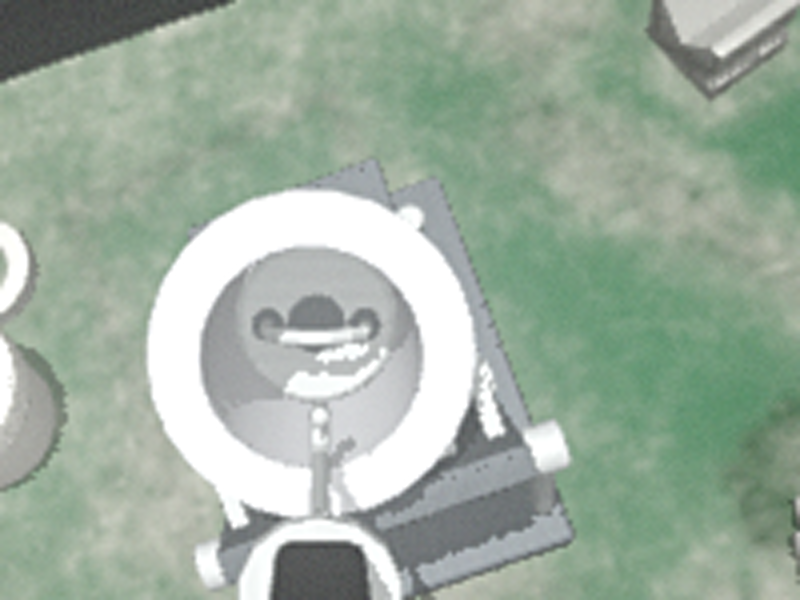

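```bash
python3 -m inch '[0,0,0,-0.001,0.001,0.012,1,0,0,0,0,0,0.012,1,0,0,0,0,0,0.012,1,0,0,0,0,0,0.012,1,0,0,0,0,0,0.012,1,0,0,0,0,0,0.012,1,0,0,0,0,0,0.012,1,0,0,0,0,0,0.012,1]'
python3 -m inch '[0,0,0,0,0,0.006,1,0,0,0,0,0,0.006,1,0,0,0,0,0,0.006,1,0,0,0,0,0,0.004,1,0,0,0,0,0,0,1,0,0,0,0,0,0,1]'
python3 - <<'E'
from h import *
p,M=cur()
for off in(-15.5,0):
    pd,Rd=eng(76,off);print((M.T@(pd-p)).round(1))
E
```

```text
time: 8.25
tool_pos: [437.2, 66.7, 277.2]
tcp_rot: [-2.933, -0.485, -0.606]
contact_force: [-0.1, 0.3, -2.6]
grip_width: 15.9
finger_force: 30.0
time: 8.75
tool_pos: [445.6, 65.0, 261.7]
tcp_rot: [-2.934, -0.485, -0.606]
contact_force: [0.0, 0.1, -1.9]
grip_width: 16.1
finger_force: 30.0
[-0.3  0.4  1.4]
[15.2  0.4  1.4]
```

```bash
python3 -m inch '[0,0,0,0.005,0,0,1,0,0,0,0.005,0,0,1,0,0,0,0.004,0,0,1,0,0,0,0.002,0,0,1,0,0,0,0,0,0,1,0,0,0,0,0,0,1]'
python3 - <<'E'
from h import *
import pickle
w=capture("wrist");pickle.dump(w,open("w5.pkl","wb"));p,M=cur();o=get_obs();print(p,M.T@o["contact_force"])
cv2.imwrite("pics/w5.png",cv2.resize(w["image"][90:240,160:360,::-1],(800,600),interpolation=cv2.INTER_CUBIC))
E
```

```text
time: 9.25
tool_pos: [455.0, 58.4, 267.6]
tcp_rot: [-2.934, -0.485, -0.606]
contact_force: [-0.0, -0.5, -1.7]
grip_width: 15.5
finger_force: 30.0
[454.84980643  58.46764558 267.51438736] [-0.16572123  0.38636542  0.89333755]
```

View pics/w5.png

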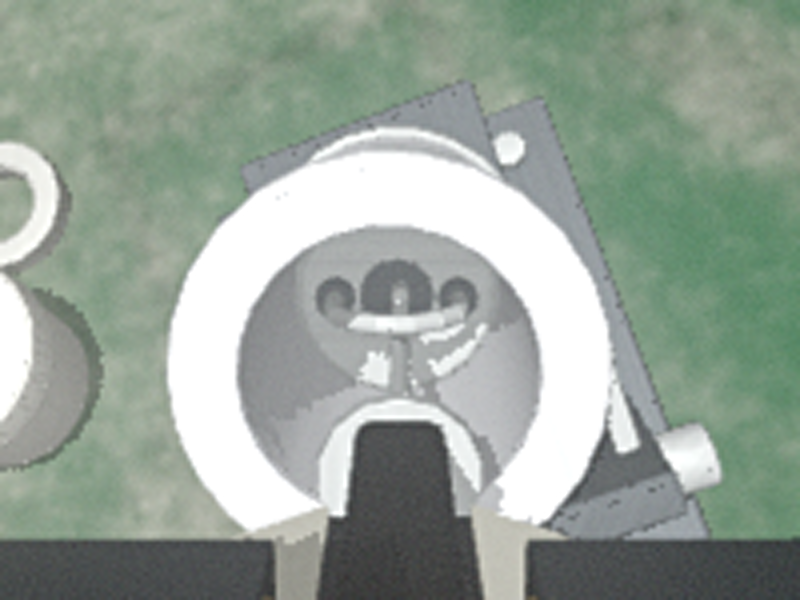

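```bash
python3 -m inch '[0,0,0,0,0,-0.005,1,0,0,0,0,0,-0.005,1,0,0,0,0,0,-0.004,1,0,0,0,0,0,0,1]'
python3 -m inch '[0,0,0,0,0,-0.004,1,0,0,0,0,0,-0.004,1,0,0,0,0,0,-0.004,1,0,0,0,0,0,0,1]'
python3 -m inch '[0,0,0,0,0,-0.005,1,0,0,0,0,0,-0.005,1,0,0,0,0,0,-0.005,1,0,0,0,0,0,0,1]'
python3 - <<'E'
from h import *
p,M=cur();o=get_obs();print(M.T@o["contact_force"]);pd,_=eng(55,0);print((M.T@(p-pd)).round(1))
E
```

```text
time: 9.63
tool_pos: [449.4, 59.7, 278.2]
tcp_rot: [-2.933, -0.486, -0.606]
contact_force: [0.1, 0.1, -1.9]
grip_width: 16.2
finger_force: 30.0
time: 9.97
tool_pos: [444.8, 60.5, 286.2]
tcp_rot: [-2.933, -0.485, -0.606]
contact_force: [2.6, -0.9, -2.0]
grip_width: 15.9
finger_force: 30.0
time: 10.3
tool_pos: [438.7, 61.6, 296.6]
tcp_rot: [-2.933, -0.485, -0.606]
contact_force: [1.6, 0.4, -4.6]
grip_width: 16.1
finger_force: 30.0
[-1.14935636 -0.31490495  4.73144526]
[ -2.3  -0.6 -13.7]
```

```bash
for i in 1 2; do python3 -m inch '[0,0,0,0,0,-0.006,1,0,0,0,0,0,-0.006,1,0,0,0,0,0,-0.006,1,0,0,0,0,0,-0.006,1,0,0,0,0,0,-0.006,1,0,0,0,0,0,-0.006,1,0,0,0,0,0,-0.006,1,0,0,0,0,0,-0.006,1,0,0,0,0,0,-0.006,1,0,0,0,0,0,-0.006,1]'; done
python3 - <<'E'
from h import *
p,M=cur();o=get_obs();print(M.T@o["contact_force"],o["joint_positions"].round(2));pd,_=eng(55,0);print((M.T@(p-pd)).round(1))
E
```

```text
time: 11.13
tool_pos: [414.9, 65.9, 338.0]
tcp_rot: [-2.934, -0.485, -0.606]
contact_force: [2.5, 0.2, -5.2]
grip_width: 15.7
finger_force: 30.0
time: 11.97
tool_pos: [391.2, 70.2, 379.4]
tcp_rot: [-2.934, -0.484, -0.606]
contact_force: [0.8, -0.3, -5.6]
grip_width: 15.9
finger_force: 30.0
[-1.91063581  0.89050934  5.22105911] [ 0.09 -0.26  1.88 -0.16  1.01  2.26]
[  -2.6   -0.3 -109.5]
```

```bash
for i in 1 2 3; do python3 -m inch '[0,0,0,0,0,-0.003,1,0,0,0,0,0,-0.003,1,0,0,0,0,0,-0.003,1,0,0,0,0,0,-0.003,1,0,0,0,0,0,-0.003,1,0,0,0,0,0,-0.003,1,0,0,0,0,0,-0.003,1,0,0,0,0,0,-0.003,1,0,0,0,0,0,-0.003,1,0,0,0,0,0,-0.003,1]'|grep -E "pos|rot|contact"; done
python3 - <<'E'
from h import *
import pickle
cs={n:capture(n) for n in("scene","wrist")};pickle.dump(cs,open("c6.pkl","wb"))
p,M=cur();o=get_obs();print(o["joint_positions"].round(2));pd,_=eng(55,0);print((M.T@(p-pd)).round(1))
J=p+M@[6.5,0,160.8];print(J,[proj(c,J).round(0) for c in cs.values()])
x,y=proj(cs["scene"],J)[0].astype(int);x-=60;y-=40
cv2.imwrite("pics/c6.png",cv2.resize(cs["scene"]["image"][y:y+100,x:x+120,::-1],(720,600),interpolation=cv2.INTER_CUBIC))
E
```

```text
tool_pos: [379.6, 72.3, 400.1]
tcp_rot: [-2.934, -0.484, -0.606]
contact_force: [1.6, 0.3, -5.9]
tool_pos: [367.8, 74.5, 420.9]
tcp_rot: [-2.934, -0.484, -0.606]
contact_force: [2.0, 0.3, -5.4]
tool_pos: [356.0, 76.6, 441.7]
tcp_rot: [-2.934, -0.485, -0.606]
contact_force: [0.8, 0.5, -5.1]
[ 0.13 -0.33  1.77 -0.17  1.21  2.28]
[  -2.5   -0.4 -181.5]
[439.72574299  58.98546207 305.50362775] [array([[220., 129.]]), array([[260., 167.]])]
```

View pics/c6.png

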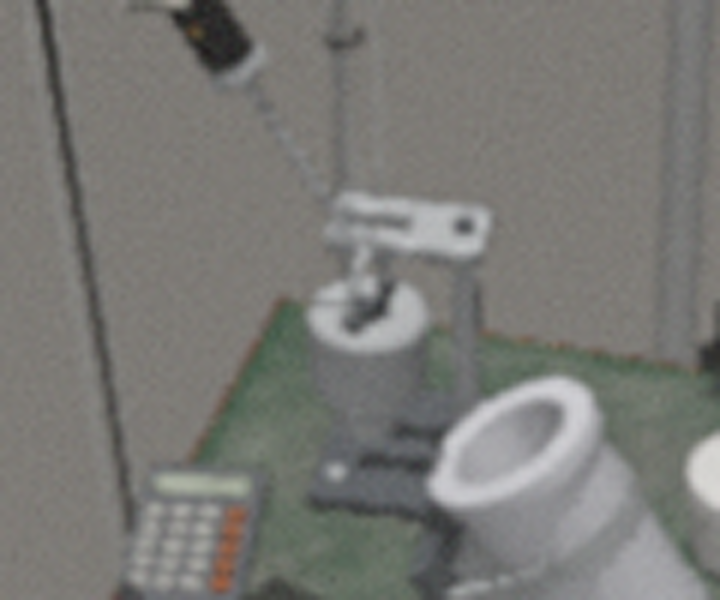

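Run:
```python
from h import *
p,M=cur();J=p+M@[HX,HY,HZ];print(J)
V=toolR([0,0,-1],[np.cos(-.555),np.sin(-.555),0])
q=J-V@[HX,HY,HZ];print(q)
p1,M1=plan([(q,V,10)],grip=1)
G=np.array([470,-264,300.]);d=M1.T@(G-M1@[HX,HY,HZ]-p1);print(d,d/800, p1)
```

```text
[439.72574299  58.98546207 305.50362775]
[434.20139013  62.41059352 466.30362775]
10 -0.013,-0.033,0,0.009,-0.004,0.002,1,-0.013,-0.033,0,0.01,-0.004,0.002,1,-0.013,-0.033,0,0.01,-0.004,0.001,1,-0.013,-0.033,0,0.01,-0.004,0.001,1,-0.013,-0.033,0,0.01,-0.004,0,1,-0.013,-0.033,0,0.01,-0.004,0,1,-0.013,-0.033,0,0.01,-0.004,-0.001,1,-0.013,-0.033,0,0.01,-0.004,-0.002,1,-0.013,-0.033,0,0.01,-0.004,-0.002,1,-0.013,-0.033,0,0.009,-0.004,-0.003,1
[195.4554589  259.87820138   5.92349897] [0.24431932 0.32484775 0.00740437] [436.5475312   63.1414916  467.26861287]
```

```bash
python3 -m inch '[-0.013,-0.033,0,0.009,-0.004,0.002,1,-0.013,-0.033,0,0.01,-0.004,0.002,1,-0.013,-0.033,0,0.01,-0.004,0.001,1,-0.013,-0.033,0,0.01,-0.004,0.001,1,-0.013,-0.033,0,0.01,-0.004,0,1,-0.013,-0.033,0,0.01,-0.004,0,1,-0.013,-0.033,0,0.01,-0.004,-0.001,1,-0.013,-0.033,0,0.01,-0.004,-0.002,1,-0.013,-0.033,0,0.01,-0.004,-0.002,1,-0.013,-0.033,0,0.009,-0.004,-0.003,1]'
python3 -m inch '[0,0,0,0.003,0.004,0,1,0,0,0,0.006,0.008,0,1,0,0,0,0.009,0.012,0,1,0,0,0,0.012,0.016,0,1,0,0,0,0.012,0.016,0,1,0,0,0,0.012,0.016,0,1,0,0,0,0.012,0.016,0,1,0,0,0,0.012,0.016,0,1,0,0,0,0.012,0.016,0,1,0,0,0,0.012,0.016,0,1]'|grep -E "pos|contact"
python3 -m inch '[0,0,0,0.012,0.016,0,1,0,0,0,0.012,0.016,0,1,0,0,0,0.012,0.016,0,1,0,0,0,0.012,0.016,0,1,0,0,0,0.012,0.016,0,1,0,0,0,0.012,0.016,0,1,0,0,0,0.012,0.016,0,1,0,0,0,0.012,0.016,0,1,0,0,0,0.012,0.016,0,1,0,0,0,0.012,0.016,0,1]'|grep -E "pos|contact"
python3 -m inch '[0,0,0,0.009,0.012,0,1,0,0,0,0.006,0.008,0,1,0,0,0,0.003,0.004,0,1,0,0,0,0,0,0,1,0,0,0,0,0,0,1]'
python3 - <<'E'
from h import *
p,M=cur();J=p+M@[HX,HY,HZ];print(J,J[2]-145)
E
```

```text
time: 15.4
tool_pos: [438.2, 62.7, 467.2]
tcp_rot: [3.138, 0.007, -0.555]
contact_force: [0.1, -0.4, -5.8]
grip_width: 15.8
finger_force: 30.0
tool_pos: [448.0, -73.4, 467.4]
contact_force: [1.2, 0.7, -5.5]
tool_pos: [462.3, -232.7, 467.3]
contact_force: [0.6, -0.0, -3.9]
time: 17.48
tool_pos: [465.2, -255.4, 466.6]
tcp_rot: [3.138, 0.007, -0.555]
contact_force: [0.3, -0.2, -5.5]
grip_width: 16.0
finger_force: 30.0
[ 469.4095577  -258.71174762  305.77241705] 160.77241704761678
```

```bash
python3 -m inch '[0,0,0,0,0,0.006,1,0,0,0,0,0,0.012,1,0,0,0,0,0,0.018,1,0,0,0,0,0,0.018,1,0,0,0,0,0,0.018,1,0,0,0,0,0,0.018,1,0,0,0,0,0,0.018,1,0,0,0,0,0,0.018,1,0,0,0,0,0,0.018,1,0,0,0,0,0,0.015,1]'|grep -E "pos|contact"
python3 -m inch '[0,0,0,0,0,0.009,1,0,0,0,0,0,0.004,1,0,0,0,0,0,0,1,0,0,0,0,0,0,1,0,0,0,0,0,0,1,0,0,0,0,0,0,1,0,0,0,0,0,0,1,0,0,0,0,0,0,1]'
python3 - <<'E'
from h import *
import pickle
c=capture("scene");w=capture("wrist");pickle.dump((c,w),open("c7.pkl","wb"))
p,M=cur();J=p+M@[HX,HY,HZ];print(J,J[2]-145)
f=J-[0,0,109];print("bail,body top,foot",proj(c,[J,f+[0,0,73],f]).round(1).tolist())
u=proj(c,f)[0].astype(int);x,y=u-[60,60]
A=cv2.resize(c["image"][y:y+90,x:x+120,::-1],(400,300),interpolation=cv2.INTER_CUBIC)
u2=proj(w,J)[0].astype(int);x2,y2=np.clip(u2-[80,60],0,[352,264]);B=cv2.resize(w["image"][y2:y2+120,x2:x2+160,::-1],(400,300),interpolation=cv2.INTER_CUBIC)
print(x,y,x2,y2,u2);cv2.imwrite("pics/c7.png",np.hstack([A,B]))
E
```

```text
tool_pos: [463.9, -254.6, 338.2]
contact_force: [-0.4, 0.3, -5.7]
time: 18.98
tool_pos: [464.1, -255.7, 329.3]
tcp_rot: [3.138, 0.006, -0.555]
contact_force: [-0.7, -1.4, -5.2]
grip_width: 16.2
finger_force: 30.0
[ 468.33351224 -258.93546312  168.30812376] 23.308123755102912
bail,body top,foot [[227.5, 248.5], [227.8, 257.5], [228.5, 274.6]]
168 214 179 107 [259 167]
```

View pics/c7.png

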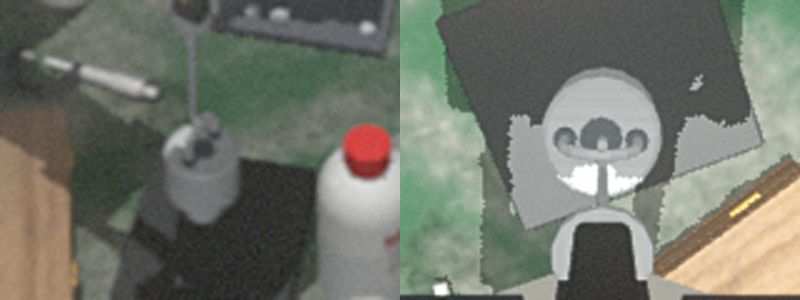

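Run:
```python
from h import *
import pickle
c,w=pickle.load(open("c7.pkl","rb"))
for px in((195,115),(229,198.2),(323,163)):print(onz(w,px,36).round(1))
for px in((333,403),(408,412),(395,493),(318,480)):print(onz(c,(px[0]/1.5625,px[1]/1.5625),36).round(1))
print("gauge body top centre",onz(w,(179+203/2.5,107+130/2.5),132-0+0))
o=get_obs();print(o["contact_force"],o["tool_pos"])
```

```text
[ 559.1 -205.4   36. ]
[ 426.9 -177.2   36. ]
[ 398.6 -329.8   36. ]
[ 422.2 -184.2   36. ]
[ 557.6 -204.    36. ]
[ 533.  -370.1   36. ]
[ 405.9 -346.    36. ]
gauge body top centre [ 470.10037739 -261.10060291  132.        ]
[ 0.08406257  0.32303639 -6.45620597] [ 464.06588771 -255.59939668  329.14825569]
```

```bash
python3 -m inch '[0,0,0,0,0,0.005,1,0,0,0,0,0,0.005,1,0,0,0,0,0,0.005,1,0,0,0,0,0,0.004,1,0,0,0,0,0,0,1,0,0,0,0,0,0,1,0,0,0,0,0,0,1]'|grep -E "pos|contact"
for i in 1 2; do python3 -m inch '[0,0,0,0,0,0.001,1,0,0,0,0,0,0.001,1,0,0,0,0,0,0.001,1,0,0,0,0,0,0.001,1]'|grep -E "pos|contact";done
```

```text
tool_pos: [464.0, -255.6, 313.9]
contact_force: [0.1, -0.4, -6.1]
tool_pos: [463.9, -255.6, 310.6]
contact_force: [0.3, 0.1, -5.8]
tool_pos: [463.9, -255.6, 307.3]
contact_force: [0.5, -0.6, -5.8]
```

```bash
python3 -m inch '[0,0,0,0,0,0.001,1,0,0,0,0,0,0.001,1,0,0,0,0,0,0.001,1]'|grep -E "pos|contact"; python3 -m inch '[0,0,0,0,0,0,1]'|grep -E "pos|contact"
```

```text
tool_pos: [464.0, -255.8, 305.4]
contact_force: [0.3, -0.6, -2.0]
tool_pos: [464.1, -255.8, 305.4]
contact_force: [0.9, -0.0, -2.4]
```

```bash
python3 -m inch '[0,0,0,0,0,0.001,1,0,0,0,0,0,0.001,1,0,0,0,0,0,0.002,1,0,0,0,0,0,0.002,1]'|grep -E "pos|contact"; python3 -m inch '[0,0,0,0,0,0.003,1,0,0,0,0,0,0.003,1,0,0,0,0,0,0.003,1,0,0,0,0,0,0.003,1,0,0,0,0,0,0.003,1,0,0,0,0,0,0.003,1,0,0,0,0,0,0,1,0,0,0,0,0,0,1]'|grep -E "pos|contact"
python3 - <<'E'
from h import *
import pickle
c=capture("scene");w=capture("wrist");pickle.dump((c,w),open("c8.pkl","wb"))
p,M=cur();G=np.array([468.3,-258.9,36.])
A=cv2.resize(c["image"][214:304,168:288,::-1],(400,300),interpolation=cv2.INTER_CUBIC)
B=cv2.resize(w["image"][107:227,179:339,::-1],(400,300),interpolation=cv2.INTER_CUBIC)
print(proj(w,[G+[0,0,109],G+[0,0,73]]),p);cv2.imwrite("pics/c8.png",np.hstack([A,B]))
E
```

```text
tool_pos: [463.9, -255.6, 300.2]
contact_force: [-0.4, 0.9, -1.7]
tool_pos: [463.7, -255.5, 285.7]
contact_force: [-1.0, -0.1, -1.2]
[[259.45906106 171.92301802]
 [259.37559356 164.45914384]] [ 463.75772546 -255.58395139  285.91764971]
```

View pics/c8.png

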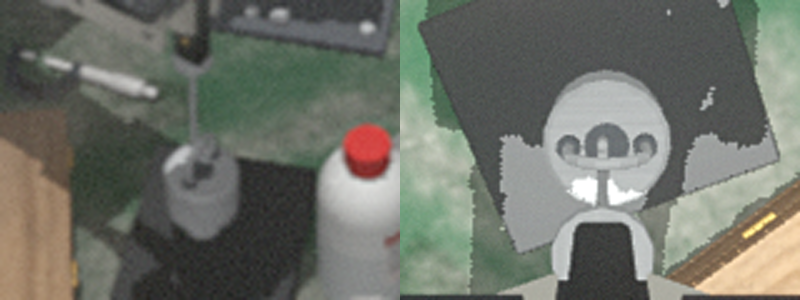

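```bash
python3 -m inch '[0,0,0,-0.002,0,0,1,0,0,0,-0.003,0,0,1,0,0,0,-0.003,0,0,1,0,0,0,-0.003,0,0,1,0,0,0,-0.003,0,0,1,0,0,0,-0.003,0,0,1]'|grep -E "pos|contact"
python3 -m inch '[0,0,0,-0.004,0,0,1,0,0,0,-0.006,0,0,1,0,0,0,-0.01,0,0,1,0,0,0,-0.015,0,0,1,0,0,0,-0.015,0,0,1,0,0,0,0,0,0,1]'|grep -E "pos|contact"
python3 - <<'E'
from h import *
import pickle
c=capture("scene");c8,_=pickle.load(open("c8.pkl","rb"))
d=np.abs(c["image"].astype(int)-c8["image"])[248:290,205:250].sum(2);print("changed px round gauge",(d>60).sum(), d.mean());pickle.dump(c,open("c9.pkl","wb"))
D=toolR([0,0,-1],[np.cos(.1875),-np.sin(.1875),0]);p,M=cur();print(p)
u=D[:,0]; home=np.array([437.9,272.7,229])
pre=home-85*u;pre[2]=244
plan([([395,-215,410],M,5),([375,60,410],D,9),(pre+[0,0,110],D,8),(pre,D,4)],grip=1);print(pre)
E
```

```text
tool_pos: [451.9, -248.2, 286.0]
contact_force: [-0.3, -1.2, -1.8]
tool_pos: [416.4, -226.0, 286.4]
contact_force: [-0.1, -1.0, -1.7]
changed px round gauge 462 35.8
[ 417.37703185 -226.77477015  286.55153869]
5 0,0,0,-0.007,0.001,-0.031,1,0,0,0,-0.007,0.001,-0.031,1,0,0,0,-0.007,0.001,-0.031,1,0,0,0,-0.007,0.001,-0.031,1,0,0,0,-0.007,0.001,-0.031,1
9 0,0.001,-0.027,-0.022,-0.031,0,1,0,0.001,-0.027,-0.021,-0.032,0,1,0,0.001,-0.027,-0.02,-0.033,0,1,0,0.001,-0.027,-0.018,-0.034,0,1,0,0.001,-0.027,-0.017,-0.034,0,1,0,0.001,-0.027,-0.015,-0.035,0,1,0,0.001,-0.027,-0.014,-0.036,0,1,0,0.001,-0.027,-0.013,-0.036,0,1,0,0.001,-0.027,-0.011,-0.037,0,1
8 0,0,0,-0.01,-0.034,0.009,1,0,0,0,-0.01,-0.034,0.009,1,0,0,0,-0.01,-0.034,0.009,1,0,0,0,-0.01,-0.034,0.009,1,0,0,0,-0.01,-0.034,0.009,1,0,0,0,-0.01,-0.034,0.009,1,0,0,0,-0.01,-0.034,0.009,1,0,0,0,-0.01,-0.034,0.009,1
4 0.001,-0.001,0,0,-0.001,0.034,1,0.001,-0.001,0,0,-0.001,0.034,1,0.001,-0.001,0,0,-0.001,0.034,1,0.001,-0.001,0,0,-0.001,0.034,1
[354.38976839 288.54428022 244.        ]
```

Run:
```python
from h import *
import pickle
c8,_=pickle.load(open("c8.pkl","rb"));c9=pickle.load(open("c9.pkl","rb"));w=capture("wrist")
for c in(c8,c9):
    g=c["image"][245:295,205:255].astype(int);print(g[::4,::3].mean(2).astype(int).tolist())
G=np.array([468.3,-258.9,36.]);t=np.linspace(0,2*np.pi,8,endpoint=False)
rim=lambda r,z:G+np.c_[r*np.cos(t),r*np.sin(t),0*t+z]
g=w["image"].mean(2)
for r in(20,25,27,31,34):
    u=proj(w,rim(r,73)).round().astype(int);print(r,[int(g[b,a]) if 0<=a<512 and 0<=b<384 else -1 for a,b in u])
```

```text
[[103, 103, 101, 88, 93, 90, 79, 101, 83, 80, 81, 85, 88, 91, 85, 85, 90], [95, 83, 94, 84, 91, 87, 83, 104, 77, 79, 80, 86, 90, 92, 98, 102, 101], [59, 66, 64, 73, 94, 90, 88, 106, 90, 88, 96, 99, 99, 103, 103, 98, 100], [60, 64, 56, 60, 59, 56, 124, 122, 107, 98, 108, 110, 109, 112, 111, 115, 102], [52, 57, 68, 71, 80, 188, 168, 112, 117, 81, 114, 86, 78, 104, 107, 102, 112], [63, 59, 66, 67, 129, 115, 110, 71, 60, 103, 113, 107, 45, 46, 54, 52, 48], [59, 57, 62, 72, 83, 116, 79, 73, 113, 115, 110, 101, 43, 47, 47, 47, 49], [54, 67, 71, 68, 77, 107, 123, 129, 128, 119, 109, 91, 51, 51, 46, 46, 56], [84, 86, 72, 68, 74, 109, 112, 115, 115, 115, 106, 88, 52, 47, 43, 50, 43], [120, 59, 59, 68, 71, 61, 110, 118, 114, 112, 82, 43, 42, 50, 44, 43, 40], [68, 55, 42, 43, 58, 48, 44, 81, 92, 56, 41, 44, 41, 53, 44, 45, 45], [66, 69, 67, 45, 43, 43, 45, 45, 37, 50, 43, 43, 47, 47, 49, 50, 48], [76, 73, 73, 69, 44, 48, 46, 45, 43, 51, 38, 43, 48, 45, 37, 49, 40]]
[[101, 110, 98, 81, 93, 87, 85, 79, 76, 79, 84, 81, 87, 92, 84, 86, 91], [64, 111, 101, 85, 94, 86, 87, 65, 73, 82, 82, 78, 90, 90,
[... 338 characters left out ...]
, 117, 77, 76, 114, 110, 168, 139, 41, 49, 47, 53, 72], [89, 89, 47, 47, 66, 107, 117, 127, 127, 149, 111, 91, 50, 47, 49, 48, 76], [96, 82, 41, 49, 46, 108, 113, 114, 113, 117, 107, 84, 54, 37, 69, 74, 72], [113, 40, 48, 47, 41, 66, 111, 116, 113, 112, 82, 44, 50, 67, 68, 74, 67], [72, 45, 48, 43, 44, 48, 50, 72, 92, 58, 44, 40, 67, 70, 68, 73, 72], [52, 48, 46, 48, 52, 51, 43, 47, 45, 42, 57, 70, 68, 69, 70, 73, 72], [51, 49, 45, 42, 44, 43, 45, 37, 43, 70, 68, 70, 69, 71, 67, 76, 71]]
20 [192, 196, 192, 194, 195, 104, 194, 194]
25 [182, 184, 174, 193, 195, 193, 194, 255]
27 [148, 121, 96, 167, 197, 195, 195, 243]
31 [84, 89, 84, 81, 84, 83, 102, 167]
34 [162, 83, 86, 79, 82, 85, 164, 164]
```

```bash
python3 -m inch '[0,0,0,-0.007,0.001,-0.031,1,0,0,0,-0.007,0.001,-0.031,1,0,0,0,-0.007,0.001,-0.031,1,0,0,0,-0.007,0.001,-0.031,1,0,0,0,-0.007,0.001,-0.031,1]'|grep -E "pos|contact"
python3 -m inch '[0,0.001,-0.027,-0.022,-0.031,0,1,0,0.001,-0.027,-0.021,-0.032,0,1,0,0.001,-0.027,-0.02,-0.033,0,1,0,0.001,-0.027,-0.018,-0.034,0,1,0,0.001,-0.027,-0.017,-0.034,0,1,0,0.001,-0.027,-0.015,-0.035,0,1,0,0.001,-0.027,-0.014,-0.036,0,1,0,0.001,-0.027,-0.013,-0.036,0,1,0,0.001,-0.027,-0.011,-0.037,0,1]'|grep -E "pos|contact"
python3 -m inch '[0,0,0,-0.01,-0.034,0.009,1,0,0,0,-0.01,-0.034,0.009,1,0,0,0,-0.01,-0.034,0.009,1,0,0,0,-0.01,-0.034,0.009,1,0,0,0,-0.01,-0.034,0.009,1,0,0,0,-0.01,-0.034,0.009,1,0,0,0,-0.01,-0.034,0.009,1,0,0,0,-0.01,-0.034,0.009,1,0,0,0,0,0,0,1,0,0,0,0,0,0,1]'
python3 - <<'E'
from h import *
D=toolR([0,0,-1],[np.cos(.1875),-np.sin(.1875),0]);p,M=cur();print(p)
u=D[:,0]; home=np.array([437.9,272.7,229]);pre=home-85*u;pre[2]=244
plan([(pre,D,4)],grip=1)
# hook-in-hand check: tip row/col in the wrist image as at first (c3): expect same pixel
import pickle
c3=pickle.load(open("c3.pkl","rb"))["wrist"]["image"].astype(int);w=capture("wrist")["image"].astype(int)
A=c3.astype(np.float32)[188:230,236:285].mean(2);Bf=w.astype(np.float32).mean(2)
r=cv2.matchTemplate(Bf[170:250,215:305],A,cv2.TM_CCOEFF_NORMED);print(cv2.minMaxLoc(r),"expect loc (21,18)")
for n,i in(("c3",c3),("now",w)):
    print(n,[int(v) for v in i[200:206].mean((0,2))[236:290:2]])
E
```

```text
tool_pos: [393.3, -216.2, 411.6]
contact_force: [0.6, -0.1, -0.9]
tool_pos: [375.8, 60.7, 410.2]
contact_force: [0.9, -0.2, -1.5]
time: 24.87
tool_pos: [354.2, 286.0, 350.5]
tcp_rot: [3.137, -0.004, -0.188]
contact_force: [-0.1, -0.1, -2.1]
grip_width: 16.2
finger_force: 30.0
[354.21109518 285.99321126 350.54861318]
4 0.001,-0.001,0,0,-0.001,0.033,1,0.001,-0.001,0,0,-0.001,0.033,1,0.001,-0.001,0,0,-0.001,0.033,1,0.001,-0.001,0,0,-0.001,0.033,1
(-0.2195635735988617, 0.9846444725990295, (41, 7), (21, 19)) expect loc (21,18)
c3 [209, 211, 183, 188, 194, 198, 93, 61, 63, 59, 61, 62, 62, 61, 63, 62, 63, 56, 196, 197, 198, 178, 213, 213, 214, 213, 213]
now [205, 207, 187, 184, 191, 194, 97, 58, 61, 61, 61, 60, 59, 60, 60, 60, 61, 56, 192, 193, 194, 183, 212, 212, 208, 209, 209]
```

```bash
python3 -m inch '[0.001,-0.001,0,0,-0.001,0.033,1,0.001,-0.001,0,0,-0.001,0.033,1,0.001,-0.001,0,0,-0.001,0.033,1,0.001,-0.001,0,0,-0.001,0.033,1,0,0,0,0,0,0,1,0,0,0,0,0,0,1]'
python3 - <<'E'
from h import *
D=toolR([0,0,-1],[np.cos(.1875),-np.sin(.1875),0]);p,M=cur();h=np.array([437.9,272.7,243.5]);print(p);plan([(h,D,9)],grip=1)
E
```

```text
time: 25.42
tool_pos: [355.5, 286.9, 245.8]
tcp_rot: [-3.14, 0.002, -0.192]
contact_force: [1.2, -0.1, -1.0]
grip_width: 16.1
finger_force: 30.0
[355.4579528  286.91042219 245.79153318]
9 0,0,0,0.012,0,0,1,0,0,0,0.012,0,0,1,0,0,0,0.012,0,0,1,0,0,0,0.012,0,0,1,0,0,0,0.012,0,0,1,0,0,0,0.012,0,0,1,0,0,0,0.012,0,0,1,0,0,0,0.012,0,0,1,0,0,0,0.012,0,0,1
```

```bash
python3 -m inch '[0,0,0,0.012,0,0,1,0,0,0,0.012,0,0,1,0,0,0,0.012,0,0,1,0,0,0,0.012,0,0,1,0,0,0,0.012,0,0,1,0,0,0,0.012,0,0,1,0,0,0,0.012,0,0,1,0,0,0,0.012,0,0,1,0,0,0,0.008,0,0,1,0,0,0,0,0,0,1]'; python3 -m inch '[0,0,0,0,0,0.004,1,0,0,0,0,0,0.004,1,0,0,0,0,0,0.004,1,0,0,0,0,0,0.002,1,0,0,0,0,0,0.002,1,0,0,0,0,0,0,1]'
```

```text
time: 26.25
tool_pos: [438.3, 271.8, 245.3]
tcp_rot: [-3.139, 0.001, -0.191]
contact_force: [-0.4, 0.3, -1.4]
grip_width: 15.7
finger_force: 30.0
time: 26.75
tool_pos: [436.6, 272.2, 232.4]
tcp_rot: [-3.139, 0.001, -0.19]
contact_force: [0.2, -0.4, -0.6]
grip_width: 16.1
finger_force: 30.0
```

```bash
python3 -m inch '[0,0,0,0,0,0.001,1,0,0,0,0,0,0.001,1,0,0,0,0,0,0.001,1,0,0,0,0,0,0,1]'|grep -E "pos|contact"; python3 -m inch '[0,0,0,0,0,0.001,1,0,0,0,0,0,0,1,0,0,0,0,0,0,1]'|grep -E "pos|contact"
```

```text
tool_pos: [436.9, 272.1, 230.3]
contact_force: [-0.3, -0.3, -1.9]
tool_pos: [436.9, 272.1, 229.6]
contact_force: [0.3, 0.3, -0.8]
```

```bash
for i in 1 2; do python3 -m inch '[0,0,0,0,0,0.001,1,0,0,0,0,0,0,1,0,0,0,0,0,0,1]'|grep -E "pos|contact";done
```

```text
tool_pos: [437.0, 272.2, 228.9]
contact_force: [-0.5, 0.5, -0.4]
tool_pos: [437.0, 272.2, 228.8]
contact_force: [-1.7, -0.3, 5.9]
```

```bash
python3 -m inch '[0,0,0,0,0,0,-1,0,0,0,0,0,0,-1,0,0,0,0,0,0,-1,0,0,0,0,0,0,-1,0,0,0,0,0,0,-1,0,0,0,0,0,0,-1,0,0,0,0,0,0,-1,0,0,0,0,0,0,-1]'; python3 -m inch '[0,0,0,0,0,-0.01,-1,0,0,0,0,0,-0.02,-1,0,0,0,0,0,-0.03,-1,0,0,0,0,0,-0.04,-1,0,0,0,0,0,-0.04,-1,0,0,0,0,0,0,-1,0,0,0,0,0,0,-1]'
python3 - <<'E'
from h import *
import pickle
w=capture("wrist");p,M=cur();w2=pickle.load(open("w2.pkl","rb"))
print(p)
c0=pickle.load(open("c0.pkl","rb"))
def dark(im,x0,x1,y0,y1):
    m=(im[y0:y1,x0:x1].max(2)<60).astype(np.uint8);n,l,s,c=cv2.connectedComponentsWithStats(m);i=1+np.argmax(s[1:,4]);return s[i],c[i]+[x0,y0]
print("w2",dark(w2["image"],235,285,150,222),"now",dark(w["image"],235,285,130,222))
T=capture("top");S=capture("scene")
for n,c in(("top",T),("scene",S)):
    d=np.abs(c["image"].astype(int)-c0[n]["image"]).sum(2)
    for k,(x0,y0,x1,y1) in dict(top=dict(stand=(80,185,170,260),bottle=(345,145,390,185)),scene=dict(handle=(210,92,245,130),bottle=(262,245,296,310)))[n].items(): print(n,k,(d[y0:y1,x0:x1]>90).sum())
pickle.dump((T,S),open("c10.pkl","wb"))
E
```

```text
time: 28.5
tool_pos: [436.9, 272.1, 227.9]
tcp_rot: [-3.139, 0.001, -0.19]
contact_force: [0.4, -0.0, -0.1]
grip_width: 64.6
finger_force: 0.0
time: 29.08
tool_pos: [437.6, 272.1, 342.4]
tcp_rot: [-3.136, -0.003, -0.19]
contact_force: [-0.1, -0.2, -0.4]
grip_width: 92.0
finger_force: 0.0
[436.9665034  271.86084178 340.60830053]
w2 (array([ 11,  16,  19,  23, 124], dtype=int32), array([254.87903226, 173.51612903])) now (array([18, 36,  5,  8, 11], dtype=int32), array([254.63636364, 168.81818182]))
top stand 2994
top bottle 152
scene handle 161
scene bottle 125
```

```bash
python3 -m inch '[0,0,0,0,0,-0.04,-1,0,0,0,0,0,-0.04,-1,0,0,0,0,0.04,0,-1,0,0,0,0,0.045,0,-1,0,0,0,0,0.045,0,-1,0,0,0,0,0.045,0,-1,0,0,0,0,0.045,0,-1,0,0,0,0,0.045,0,-1,0,0,0,0,0.045,0,-1,0,0,0,0,0.03,0,-1]'|grep pos
python3 -m inch '[0,0,0,0,0,0,-1,0,0,0,0,0,0,-1]'|grep pos
python3 - <<'E'
from h import *
import pickle
c0=pickle.load(open("c0.pkl","rb"));T=capture("top");S=capture("scene")
def patch(n,c,x0,y0,x1,y1):
    A=c0[n]["image"][y0:y1,x0:x1].astype(np.float32);B=c["image"][y0-6:y1+6,x0-6:x1+6].astype(np.float32)
    _,v,_,l=cv2.minMaxLoc(cv2.matchTemplate(B.astype(np.uint8),A.astype(np.uint8),cv2.TM_CCOEFF_NORMED));print(n,(x0,y0),round(v,3),"shift",l[0]-6,l[1]-6)
patch("scene",S,214,94,236,134);patch("top",T,104,212,135,246)
patch("scene",S,262,250,292,305);patch("top",T,352,152,385,184)
for n,c in(("top",T),("scene",S)):
  for q in(c0[n],c):
    h=cv2.cvtColor(q["image"],cv2.COLOR_RGB2HSV);m=(h[:,:,1]>150)&((h[:,:,0]<8)|(h[:,:,0]>172));a=(345,150,395,185) if n=="top" else (262,245,296,270)
    ys,xs=np.nonzero(m[a[1]:a[3],a[0]:a[2]]);print(n,"cap",xs.mean().round(2),ys.mean().round(2))
c9=pickle.load(open("c9.pkl","rb"));A=c9["image"][255:288,215:243];B=S["image"][245:298,205:253];print("gauge",cv2.minMaxLoc(cv2.matchTemplate(B,A,cv2.TM_CCOEFF_NORMED))[1::2],"expect (10,10)")
print(get_obs()["time"])
E
```

```text
tool_pos: [384.3, 2.3, 402.3]
tool_pos: [385.1, 3.7, 402.4]
scene (214, 94) 0.965 shift 0 0
top (104, 212) 0.985 shift 0 1
scene (262, 250) 0.971 shift 1 1
top (352, 152) 0.979 shift 1 -1
top cap 27.84 15.64
top cap 29.4 15.04
scene cap 14.76 12.08
scene cap 15.87 13.66
gauge (0.8221989274024963, (10, 9)) expect (10,10)
30.3333
```

Run:
```python
from h import *
import pickle
L=lambda f:pickle.load(open(f,"rb"))
c0=L("c0.pkl");S=[("c0",c0["scene"]),("c3",L("c3.pkl")["scene"]),("c6",L("c6.pkl")["scene"]),("c7",L("c7.pkl")[0]),("c8",L("c8.pkl")[0]),("c9",L("c9.pkl")),("c10",L("c10.pkl")[1])]
T=[("c0",c0["top"]),("c1",L("c1.pkl")["top"]),("c3",L("c3.pkl")["top"]),("c10",L("c10.pkl")[0])]
def sh(ref,c,x0,y0,x1,y1):
    g=lambda q:cv2.cvtColor(q["image"],cv2.COLOR_RGB2GRAY)[y0:y1,x0:x1].astype(np.float32)
    return np.round(cv2.phaseCorrelate(g(ref),g(c),cv2.createHanningWindow((x1-x0,y1-y0),cv2.CV_32F))[0],2).tolist()
for n,c in S: print(n,"cap",sh(S[0][1],c,262,245,296,270),"bottle",sh(S[0][1],c,258,245,298,310),"cup",sh(S[0][1],c,310,315,345,360),"estop",sh(S[0][1],c,378,225,410,255),np.round(np.array(c["pose"])[:3,3],1))
for n,c in T: print(n,"bottle",sh(T[0][1],c,345,145,395,187),"cup",sh(T[0][1],c,405,110,435,140),"estop",sh(T[0][1],c,350,25,382,55))
```

```text
c0 cap [0.0, 0.5] bottle [0.0, 0.0] cup [0.0, 0.5] estop [0.0, 0.0] [  513.  -1004.1  1070. ]
c3 cap [1.03, 1.32] bottle [0.84, 1.82] cup [-0.1, 0.53] estop [-0.07, -0.0] [  513.  -1004.1  1070. ]
c6 cap [1.11, 1.24] bottle [0.84, 1.78] cup [-0.08, 0.35] estop [0.16, -0.22] [  513.  -1004.1  1070. ]
c7 cap [0.97, 1.14] bottle [0.88, 1.72] cup [0.21, 0.34] estop [-0.27, -0.22] [  513.  -1004.1  1070. ]
c8 cap [0.93, 1.28] bottle [0.93, 1.71] cup [-0.07, 0.6] estop [-0.03, -0.1] [  513.  -1004.1  1070. ]
c9 cap [1.01, 1.42] bottle [0.88, 1.79] cup [-0.03, 0.41] estop [0.11, -0.06] [  513.  -1004.1  1070. ]
c10 cap [0.78, 1.12] bottle [0.86, 1.81] cup [-0.03, 0.5] estop [0.0, 0.18] [  513.  -1004.1  1070. ]
c0 bottle [0.0, 0.5] cup [0.0, 0.0] estop [0.0, 0.0]
c1 bottle [0.49, 0.37] cup [-0.14, 0.27] estop [-0.02, -0.26]
c3 bottle [1.45, -0.24] cup [-0.01, 0.02] estop [0.19, -0.12]
c10 bottle [1.36, 0.03] cup [-0.18, 0.06] estop [-0.07, -0.24]
```

```bash
python3 -c "
from plant import close_job
print(close_job())"
```

```text
the job is handed in; nothing more can be done
None
```

The job is handed in at about 30 s: the gauge stands upright on the granite plate, never touched by the gripper, and the hook hangs back in its stand. The bottle is standing but images show it moved about 3–5 mm early on, while the arm was nowhere near it. I also viewed 11 pictures against the limit of 10.

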